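Refit the heat controller's knob on its keyed spindle

ROBOT

A 6-joint arm with a two-finger parallel gripper is mounted at the origin on the work surface. World frame = base frame: x ahead of the robot, y to its left, z up, the work surface at z = 0. Lengths are in m, angles in degrees, forces in N, time in s.
With the tool pointing down it reaches from about 0.375 to 0.9 m from the base axis. Payload 3.1 kg.
Tool frame: the origin (TCP) lies at the very end of the fingers, on their centre line; the grasp point (between the pads) lies 19 mm behind it; x points along the fingers, z is the direction in which the jaws open and shut, and the axes are right-handed (so a half turn about x gives the same grasp; the last joint's range is limited). The gripper opens to 87 mm and grips with 3 to 60 N. Pads are 19 mm wide; open, the fingers measure 117 mm over their backs; the gripper's body (75 mm by 190 mm) begins 51 mm behind the grasp point.
Start: joints at [62.366, 30.224, 82.088, -0, 67.689, -10.227], TCP at [0.187, 0.596, 0.223] pointing down, gripper open.
Joint ranges: [-176.69, 176.69], [-43.24, 126.21], [12.49, 139.97], [-82, 262], [0, 151.66], [-163.58, 163.58]. Speed limits (degrees/s): [159.86, 159.86, 180, 180, 180, 180].

INTERFACE

Orientations are given as a 3x3 rotation matrix whose columns are the frame's x, y, z axes.
In Python, from rig import bot gives the robot as it stands.
- The arm moves only by the tool send_rows, never from a script. Its arguments are lists of equal length, an entry for each row: "fingers": the opening, from 0 (shut) to 1 (fully open); "dp": the shift along the world's x, y, z in mm, a list of three; "turn": the turn, a rotation vector about the world's x, y, z in rad, a list of three. In form: {"fingers": [fingers, ...], "dp": [[tx, ty, tz], ...], "turn": [[rx, ry, rz], ...]}. A call has 1 to 10 rows; each row is the pose to reach, as a shift and turn from the pose measured when the call began; what a row does not reach only later rows make up. A row lasts 1/12 s, in which the tool goes at most 41.7 mm and 7.16 degrees, less where a joint would pass 70% of its speed; a pose out of reach is approached as far as the arm can. A call with a gripper value outside its range is refused whole. The fingers move at their own pace and stop on an object; the grip force is fixed at half the most. Time passes only in rows, so rows that repeat a pose let the fingers close. It gives the time, the measured TCP pose, the force and the opening at its end, in the units of the state.
- bot.read_state(): the state, without advancing time (a new reading comes with each control period).
- bot.capture(name): name is "scene" or "top" or "wrist"; returns a dict with "img" (480x640x3 uint8, blue, green, red), "z_map" (480x640 float32, m along the optical axis (not along the pixel's ray), 0 where there is no reading), "mtx" (3x3 intrinsics, pixels), "origin" and "orientation" of the camera in the world; the wrist camera has in their place "hand_eye" (4x4, takes a point from camera to tool coordinates, whose origin is the TCP and whose axes are the tool frame's). Camera axes: x right, y up, looking along -z (the intrinsics and any distortion apply to the point x, -y, -z); pixel columns grow to the right and rows downward; lengths in m; the calibration is good to about 2 mm. A picture is of the moment at which its call begins: read the wrist's pose just before it.
- bot.hand_in(): hands the job in, once; it reports no verdict.
The state is a dict: "time_s": time; "joint_positions": joint angles; "qvel": joint speeds; "tau": joint torques, N m; "position": TCP position; "tcp_rot": TCP orientation; "force": force on the tool from outside, world axes, zero at the start; "moment": the same for the moment, N m; "opening": opening from 0.0 (shut) to 1.0 (fully open).
Only numpy, scipy, OpenCV 4.12 (cv2) and the standard library are available. Lean on these libraries where they do the work, as an engineer would, in place of code of your own. Each camera call takes 0.05 s, during which the arm holds its last target.

TASK

The black knob has come off the grey vivarium heat controller. Pick it up from the stack of coasters, press it gently on to the brass spindle and turn it slowly clockwise (seen from above) until it drops over the key, push it fully home without forcing it against the stop, then turn it anticlockwise until its white pointer faces the orange dot, and let go. Leave everything else where it stands.

Things in the scene. Friction and masses are not known exactly. Their poses are not given: they have to be found in the camera images.
- knob: Loose black knob, 44 mm long (x), 34 mm wide (y, between two flat sides), 40 mm high, about 60 g. Origin: centre of its underside, on the bore's axis; z up. A white pointer line runs along +x on its top and down its +x end. Grip it across the flats, fingertips about 10 mm above its underside. Starts upright on the coasters, at any yaw.
- bore_roof (a point): Point on the knob's axis at the roof of its bore, 22 mm above its underside; same axes as the knob. The bore opens downward, eight-sided, 14 mm across, with one keyway 6.6 mm wide that runs out to 14 mm from the axis on the +x (pointer) side, as deep as the bore.
- unit: Grey box, the heat controller, 160 x 160 x 55 mm, fixed. Origin: centre of its underside; top face at z = 55 mm; the brass spindle stands upright at the centre of the top face, on a white dial.
- spindle (a point): Point on the spindle's axis, level with the unit's top face while the spindle is up; z up, x as the unit's. It sinks with the spindle but does not turn with it. The spindle is 12 mm thick. Sprung: it can be pushed down 7 mm (3.6 N to start, 7.8 N at 7 mm, then solid) and springs back up. With the knob fully home its underside is 2 mm above this point.
- spindle_tip (a point): Tip of the spindle, on its axis, 24 mm above spindle; sinks with the spindle, does not turn with it. The last 5 mm taper from 12 to 7 mm across, which helps the bore to find it.
- key_top (a point): Point on the spindle's axis level with the top of its key, 14 mm above spindle; does not turn with it. The key is a round-topped fin 5 mm wide running out to 13 mm from the axis. A misaligned knob rests on it, underside at this height. When the keyway meets the key (about 4 degrees of play each way) the spindle springs up into the knob and the push fades.
- stop (a point): Centre of the dial on the fixed top face, axes as the unit's. The spindle turns lightly, stays where left, and starts against a hard clockwise (from above) stop; it can go 109 degrees anticlockwise from there. At the stop the key points within 23 degrees either side of the unit's +x; exactly where is not measured. A misaligned knob turned anticlockwise drags the spindle along.
- dot: Orange dot, 10 mm across, on the dial 38 mm from the spindle axis. Origin: on the spindle axis at the unit's top face; +x points from the axis to the dot, 0.9 rad (52 degrees) anticlockwise from the unit's +x. With the pointer at the dot the knob's +x lies along this +x.
- coasters: Neat stack of four round wooden coasters, 96 mm across, 36 mm high; origin at centre of underside. Loose; bystander.
- rock: Pumice-grey resin hide rock, a dome about 115 mm across, 50 mm high; origin at centre of underside. Loose; bystander.
- tub: Blue storage tub with clip-on lid, 172 x 252 x 117 mm; origin at centre of underside. Loose; bystander.
- ladle: Stainless ladle lying on the table; origin under the bowl (84 mm across), the handle runs 290 mm along its +x. Up to 45 mm high. Loose; bystander.
- funnel: Matte black funnel standing mouth down, 104 mm across, 115 mm high; origin at centre of underside. Loose; bystander.
- jar: Closed jar, 66 mm across, 85 mm high; origin at centre of underside. Loose; bystander.
- bottle: Closed bottle, 60 mm across, 170 mm high; origin at centre of underside. Loose; bystander.
Things that resemble listed ones, but are neither listed nor needed, are in the scene too. There is more than one size of the knob; the one meant has the size given above.

How it is judged:
By the outcome, as a careful person would: the job done as asked, in the order asked, and still so for the second after the job is handed in, with the robot touching nothing.
It also fails if it takes over 64 s, if anything falls off the work surface, if the arm or the gripper's body presses on something with over 40 N, if the wrist force passes 120 N, or if a joint passes its speed limit or range.

## Working session

There is one attempt and no reset: what is moved stays moved. The work goes in short steps, Python scripts to look and compute and a tool call to move; the robot and the scene stay as the last step left them, time stands still between calls to the robot, and variables do not carry over. Pictures are saved under pics/ and viewed, and the job is handed in when it is done.

Besides the shell and the picture viewer there is one more tool, called after ">>>" as a command line: name --argument value ..., lists and objects as JSON in quotes. send_rows: Moves the arm, as the interface text tells. Its arguments: {"type":"object","properties":{"fingers":{"type":"array","items":{"type":"number"}},"dp":{"type":"array","items":{"type":"array","items":{"type":"number"}}},"turn":{"type":"array","items":{"type":"array","items":{"type":"number"}}}},"required":["fingers","dp","turn"]}

```bash
ls; mkdir -p pics; cat > h.py <<'E'
import numpy as np, cv2
from rig import bot
def pts(c, uv, state=None):
    """world points for pixels (u,v) by depth"""
    K=np.array(c['mtx']); z=c['z_map']; out=[]
    if 'hand_eye' in c:
        s=state; T=np.eye(4); T[:3,:3]=s['tcp_rot']; T[:3,3]=s['position']; T=T@np.array(c['hand_eye'])
        R,o=T[:3,:3],T[:3,3]
    else: R,o=np.array(c['orientation']),np.array(c['origin'])
    for u,v in uv:
        d=z[int(round(v)),int(round(u))]
        p=np.array([(u-K[0,2])/K[0,0]*d, -(v-K[1,2])/K[1,1]*d, -d])
        out.append(R@p+o)
    return np.array(out)
def atz(c,uv,zw,state=None):
    K=np.array(c['mtx'])
    if 'hand_eye' in c:
        s=state; T=np.eye(4); T[:3,:3]=s['tcp_rot']; T[:3,3]=s['position']; T=T@np.array(c['hand_eye'])
        R,o=T[:3,:3],T[:3,3]
    else: R,o=np.array(c['orientation']),np.array(c['origin'])
    uv=np.atleast_2d(uv).astype(float)
    p=np.c_[(uv[:,0]-K[0,2])/K[0,0], -(uv[:,1]-K[1,2])/K[1,1], -np.ones(len(uv))]@R.T
    return o+p*((zw-o[2])/p[:,2])[:,None]
def cloud(c,state=None):
    z=c['z_map'];K=np.array(c['mtx']);v,u=np.mgrid[:480,:640]
    p=np.stack([(u-K[0,2])/K[0,0]*z,-(v-K[1,2])/K[1,1]*z,-z],-1)
    if 'hand_eye' in c:
        s=state; T=np.eye(4); T[:3,:3]=s['tcp_rot']; T[:3,3]=s['position']; T=T@np.array(c['hand_eye'])
        R,o=T[:3,:3],T[:3,3]
    else: R,o=np.array(c['orientation']),np.array(c['origin'])
    return p@R.T+o
E
python3 - <<'E'
from h import *
s=bot.read_state(); print(s)
for n in ['scene','top','wrist']:
    c=bot.capture(n); cv2.imwrite(f'pics/{n}0.png',c['img']); print(n,{k:v for k,v in c.items() if k not in('img','z_map')})
    np.savez(f'{n}0.npz',**c)
E
```

```text
pics
{'time_s': 0.0, 'joint_positions': array([ 6.23637414e+01,  3.02791912e+01,  8.21564410e+01, -1.32408728e-03,
        6.76886556e+01, -1.02279980e+01]), 'qvel': array([-0.04471317,  0.04339896, -0.05263855, -0.08620243,  0.01116005,
       -0.00523275]), 'tau': array([ 3.84761006e-04, -4.40045643e+01, -1.76588380e+01,  6.33170432e-02,
        5.83713083e-02, -1.69567361e-04]), 'position': array([0.18662683, 0.59571857, 0.22156891]), 'tcp_rot': array([[-9.87271184e-04, -9.54199656e-01,  2.99168917e-01],
       [-1.93165923e-03,  2.99170325e-01,  9.54197771e-01],
       [-9.99997647e-01,  3.64159563e-04, -2.13855081e-03]]), 'force': array([ 0.1819305 , -0.34566762,  0.5908737 ]), 'moment': array([-0.01832086,  0.05744388,  0.02155811]), 'opening': 0.9968666605354642}
scene {'mtx': array([[572.7325609 ,   0.        , 323.8675302 ],
       [  0.        , 572.7325609 , 239.28345583],
       [  0.        ,   0.        ,   1.        ]]), 'origin': array([1.28548926, 0.16396045, 1.16444009]), 'orientation': array([[-0.2629191 , -0.80329091,  0.53441301],
       [ 0.96468604, -0.2280288 
[... 274 characters left out ...]
,  1.51413886]), 'orientation': array([[-0.01595929,  0.98061397, -0.19529858],
       [-0.9997425 , -0.01880123, -0.01270655],
       [-0.01613207,  0.19504551,  0.98066151]])}
wrist {'mtx': array([[334.98674687,   0.        , 320.26922151],
       [  0.        , 334.98674687, 236.43791986],
       [  0.        ,   0.        ,   1.        ]]), 'hand_eye': array([[ 4.68220404e-04,  2.73283356e-01, -9.61933463e-01,
        -1.62221733e-01],
       [ 3.15143224e-04,  9.61933481e-01,  2.73283514e-01,
         7.42959853e-02],
       [ 9.99999841e-01, -4.31103730e-04,  3.64273485e-04,
        -2.24303997e-04],
       [ 0.00000000e+00,  0.00000000e+00,  0.00000000e+00,
         1.00000000e+00]])}
```

View pics/scene0.png

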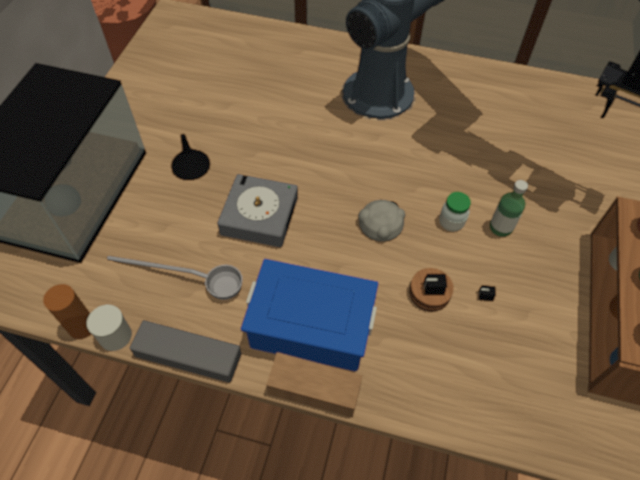

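View pics/top0.png

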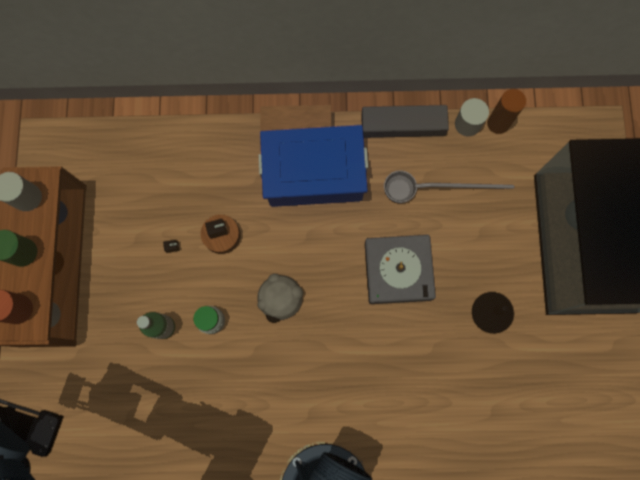

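View pics/wrist0.png

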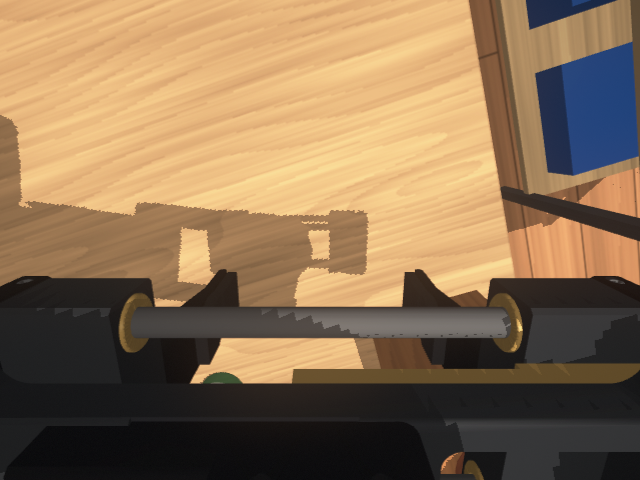

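Two black knobs are visible in the top view: one at (217,229) on the coasters, and a smaller one at (172,245) on the table. The one on the coasters should be the right one. I'll check it with an enlarged crop and measurements.

```bash
python3 - <<'E'
from h import *
t=dict(np.load('top0.npz')); s=dict(np.load('scene0.npz'))
a=cv2.resize(t['img'][205:265,150:250],None,fx=4,fy=4,interpolation=cv2.INTER_CUBIC)
b=cv2.resize(t['img'][225:310,355:445],None,fx=4,fy=4,interpolation=cv2.INTER_CUBIC)
d=cv2.resize(s['img'][260:310,400:500],None,fx=4,fy=4,interpolation=cv2.INTER_CUBIC)
e=cv2.resize(s['img'][165:255,210:310],None,fx=4,fy=4,interpolation=cv2.INTER_CUBIC)
W=np.zeros((600,800,3),np.uint8)
W[:240,:400]=a;W[:200,400:]=d;W[240:580,:360]=b;W[240:600,400:]=e
W=np.clip(W.astype(float)*1.5,0,255).astype(np.uint8)
cv2.imwrite('pics/crop0.png',W)
for n,c in (('top',t),('scene',s)):
    P=cloud(c); ok=c['z_map']>0
    ar=(P[...,0]>.3)&(P[...,0]<.8)&(P[...,1]>-.3)&(P[...,1]<.5)&ok
    print(n,'table z',np.median(P[...,2][ar]))
    # coasters region: high black
    dark=(c['img'].max(-1)<60)
    for nm,lo,hi in(('knob',.06,.095),('coast',.03,.042),('small',.02,.05)):
        m=ar&(P[...,2]>lo)&(P[...,2]<hi)&(P[...,1]>.1)&(P[...,0]>.43)
        nn,l,st,_=cv2.connectedComponentsWithStats(m.astype(np.uint8))
        for i in range(1,nn):
            if st[i,4]>12:
                q=P[l==i]; print(nm,st[i],q.mean(0).round(4),q.min(0).round(4),q.max(0).round(4))
    m=ar&(P[...,2]>.05)&(P[...,2]<.06)&(P[...,1]<.0)&(P[...,1]>-.25)
    nn,l,st,_=cv2.connectedComponentsWithStats(m.astype(np.uint8))
    for i in range(1,nn):
        if st[i,4]>200:
            q=P[l==i]; print('unit',st[i],q.mean(0).round(4),cv2.minAreaRect((q[:,:2]*1000).astype(np.float32)),q[:,2].mean())
E
```

```text
top table z 0.002000458564264007
knob [268 198  11   4  30] [0.6874 0.113  0.0718] [0.6852 0.1008 0.06  ] [0.6906 0.1262 0.0847]
knob [205 218  21  19 276] [0.6198 0.2534 0.0749] [0.5998 0.2305 0.06  ] [0.6418 0.2784 0.084 ]
coast [269 202  11   3  14] [0.6878 0.1132 0.0353] [0.6855 0.1009 0.0303] [0.6905 0.1265 0.0405]
coast [201 214  38  38 765] [0.6099 0.2469 0.036 ] [0.5672 0.2032 0.03  ] [0.6629 0.2973 0.042 ]
coast [163 239  14  11  67] [0.5897 0.3733 0.0325] [0.5757 0.3585 0.03  ] [0.6011 0.3914 0.0398]
coast [257 273  23  33 154] [0.4778 0.1327 0.0376] [0.431  0.1011 0.0304] [0.5104 0.1552 0.0419]
small [269 201  11   5  35] [0.6877 0.1136 0.0353] [0.6855 0.1009 0.0212] [0.6908 0.1276 0.049 ]
small [201 214  39  39 856] [0.609  0.2462 0.0359] [0.5672 0.2027 0.0201] [0.6629 0.2973 0.0497]
small [163 239  15  13 145] [0.5871 0.375  0.0296] [0.5725 0.3583 0.0209] [0.6011 0.3937 0.0398]
small [257 273  23  33 477] [0.4664 0.1265 0.0425] [0.43   0.1005 0.0204] [0.5104 0.1552 0.05  ]
unit [ 365  234   60   69 3105] [ 0.5143 -0.1819  0.0555] ((514.6065063476562, -183.07427978515625)
[... 569 characters left out ...]
2 0.0302] [0.6667 0.2992 0.0418]
coast [481 285  15  11  89] [0.5916 0.3769 0.0319] [0.5764 0.3602 0.03  ] [0.6053 0.3925 0.0347]
small [376 204  29  35 637] [0.475  0.1264 0.0402] [0.4301 0.1001 0.0203] [0.5166 0.1569 0.05  ]
small [444 219  16  10  94] [0.4331 0.2709 0.0345] [0.43   0.2524 0.02  ] [0.437  0.2902 0.0499]
small [410 268  43  41 970] [0.6283 0.2483 0.0355] [0.5689 0.2039 0.02  ] [0.6669 0.2992 0.0499]
small [480 285  16  13 177] [0.5925 0.3758 0.0293] [0.5764 0.3595 0.0202] [0.6079 0.3937 0.0347]
unit [ 224  176   73   61 2858] [ 0.5241 -0.1806  0.0551] ((519.0391235351562, -181.4821319580078), (161.09014892578125, 140.36972045898438), 1.6813205480575562) 0.055109508992799046
```

View pics/crop0.png

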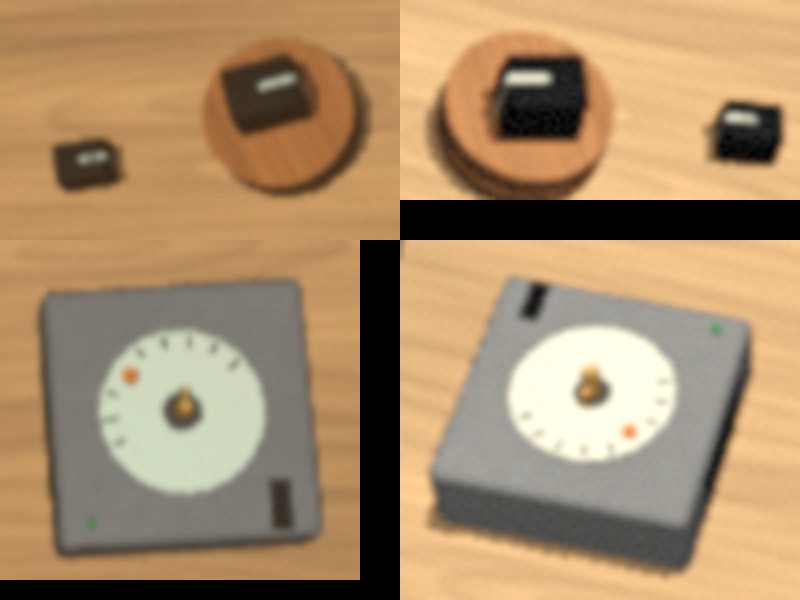

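The knob on the coasters has its top at about 76–80 mm, so it is 40 mm high and the full size. The loose one at (172,245) tops out at about 33 mm and is a smaller lookalike. I'm taking the one on the coasters. Next I'll hover over it with the jaws at about 15° yaw.

>>> send_rows --fingers '[1, 1, 1, 1, 1, 1, 1, 1, 1, 1]' --dp '[[28, -22, 10], [57, -44, 20], [86, -67, 30], [115, -90, 40], [144, -113, 40], [173, -136, 40], [202, -158, 40], [231, -180, 40], [260, -203, 40], [289, -226, 40]]' --turn '[[0, 0, -0.06], [0, 0, -0.12], [0, 0, -0.18], [0, 0, -0.24], [0, 0, -0.3], [0, 0, -0.37], [0, 0, -0.44], [0, 0, -0.51], [0, 0, -0.58], [0, 0, -0.65]]'

```text
time_s: 0.98
position: [0.4767, 0.3685, 0.2615]
tcp_rot: [[-0.002, -0.576, 0.818], [-0.001, 0.818, 0.576], [-1.0, 0.0, -0.002]]
force: [0.8, 1.4, 0.9]
opening: 1.002
```

>>> send_rows --fingers '[1, 1, 1, 1, 1, 1, 1, 1]' --dp '[[29, -23, -5], [58, -46, -10], [87, -69, -15], [116, -92, -20], [140, -112, -25], [145, -116, -25], [145, -116, -25], [145, -116, -25]]' --turn '[[0, 0, -0.06], [0, 0, -0.12], [0, 0, -0.18], [0, 0, -0.24], [0, 0, -0.3], [0, 0, -0.35], [0, 0, -0.35], [0, 0, -0.35]]'

```text
time_s: 1.65
position: [0.6213, 0.2521, 0.2358]
tcp_rot: [[-0.004, -0.261, 0.965], [0.0, 0.965, 0.261], [-1.0, 0.001, -0.004]]
force: [0.3, 0.4, -0.8]
opening: 1.002
```

```bash
python3 - <<'E'
from h import *
import pickle
s=bot.read_state(); c=bot.capture('wrist'); pickle.dump((s,c),open('w1.pkl','wb'))
print(s['time_s'],s['position'],s['joint_positions'].round(1),s['tcp_rot'].round(4),s['force'])
cv2.imwrite('pics/w1.png',c['img'])
E
```

```text
1.65 [0.621346   0.25211969 0.23582425] [12.5 33.2 74.   0.1 73.  -2.6] [[-0.0041 -0.2607  0.9654]
 [ 0.      0.9654  0.2607]
 [-1.      0.0011 -0.004 ]] [ 0.28186507  0.43699563 -0.8293835 ]
```

View pics/w1.png

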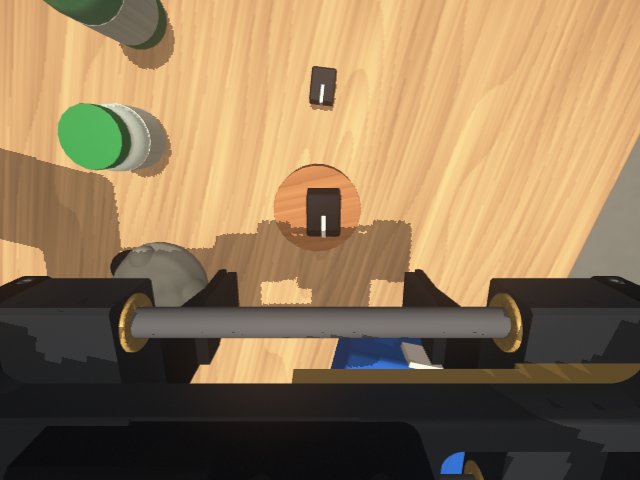

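The wrist view shows the full-size knob at (323,212) on the coasters, with its white pointer towards the bottom of the image. The smaller one is at (322,85). I'll measure the top face of the full-size one.

```bash
python3 - <<'E'
from h import *
import pickle
s,c=pickle.load(open('w1.pkl','rb'))
im=c['img']; P=cloud(c,s)
cv2.imwrite('pics/w1c.png',cv2.resize(im[155:265,265:375],None,fx=5,fy=5,interpolation=cv2.INTER_CUBIC))
m=np.zeros(im.shape[:2],bool); m[170:250,290:360]=True
k=m&(P[...,2]>.070)&(P[...,2]<.085)
q=P[k]; print('top',q[:,2].mean(),q.mean(0),cv2.minAreaRect((q[:,:2]*1000).astype(np.float32)),k.sum(), np.argwhere(k).min(0),np.argwhere(k).max(0))
v,u=np.nonzero(k); g=atz(c,np.c_[u,v],.076,s); print('rect@.076',cv2.minAreaRect((g[:,:2]*1000).astype(np.float32)))
w=k&(im.min(-1)>120); q=P[w]; d=q[:,:2]-q[:,:2].mean(0); e=np.linalg.svd(d)[2][0]
print('ptr',w.sum(),q.mean(0),np.degrees(np.arctan2(e[1],e[0])))
r=m&(abs(P[...,2]-.036)<.004); print('coaster z',np.median(P[r][:,2]))
E
```

```text
top 0.07593922796237748 [0.62268342 0.2581533  0.07593923] ((623.00732421875, 257.25543212890625), (33.16646957397461, 44.419918060302734), 15.126437187194824) 1493 [192 307] [237 340]
rect@.076 ((622.8721313476562, 257.6151428222656), (32.89015579223633, 45.05987548828125), 15.15084171295166)
ptr 92 [0.62497835 0.24780811 0.07669205] -74.96417994364292
coaster z 0.035979220935361295
```

View pics/w1c.png

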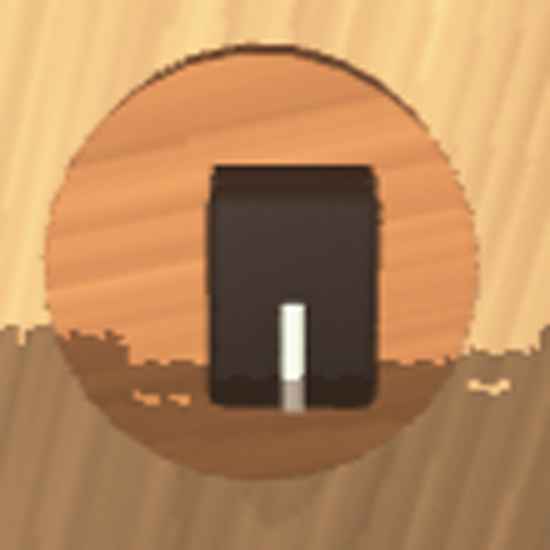

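>>> send_rows --fingers '[1, 1, 1, 1, 1, 1, 1, 1, 1, 1]' --dp '[[1.5, 5.4, -20], [1.5, 5.4, -45], [1.5, 5.4, -75], [1.5, 5.4, -105], [1.5, 5.4, -130], [1.5, 5.4, -150], [1.5, 5.4, -168], [1.5, 5.4, -180], [1.5, 5.4, -187], [1.5, 5.4, -189.8]]' --turn '[[0, 0, 0], [0, 0, 0], [0, 0, 0], [0, 0, 0], [0, 0, 0], [0, 0, 0], [0, 0, 0], [0, 0, 0], [0, 0, 0], [0, 0, 0]]'

```text
time_s: 2.53
position: [0.6212, 0.2591, 0.0456]
tcp_rot: [[-0.005, -0.263, 0.965], [-0.0, 0.965, 0.263], [-1.0, 0.001, -0.005]]
force: [-0.2, -0.4, 0.5]
opening: 1.001
```

>>> send_rows --fingers '[0.6, 0.5, 0.45, 0.42, 0.4, 0.3, 0.3, 0.3, 0.3, 0.3]' --dp '[[0, 0, 0], [0, 0, 0], [0, 0, 0], [0, 0, 0], [0, 0, 0], [0, 0, 0], [0, 0, 0], [0, 0, 0], [0, 0, 0], [0, 0, 0]]' --turn '[[0, 0, 0], [0, 0, 0], [0, 0, 0], [0, 0, 0], [0, 0, 0], [0, 0, 0], [0, 0, 0], [0, 0, 0], [0, 0, 0], [0, 0, 0]]'

```text
time_s: 3.37
position: [0.6213, 0.259, 0.0457]
tcp_rot: [[-0.005, -0.263, 0.965], [-0.0, 0.965, 0.263], [-1.0, 0.001, -0.005]]
force: [-0.5, 0.8, 0.5]
opening: 0.393
```

>>> send_rows --fingers '[0.3, 0.3, 0.3, 0.3, 0.3, 0.3, 0.3, 0.3]' --dp '[[0, 0, 8], [0, 0, 25], [0, 0, 50], [0, 0, 80], [0, 0, 110], [0, 0, 140], [0, 0, 160], [0, 0, 165]]' --turn '[[0, 0, 0], [0, 0, 0], [0, 0, 0], [0, 0, 0], [0, 0, 0.05], [0, 0, 0.1], [0, 0, 0.2], [0, 0, 0.3]]'

```text
time_s: 4.03
position: [0.6237, 0.2597, 0.2164]
tcp_rot: [[0.004, -0.541, 0.841], [0.0, 0.841, 0.541], [-1.0, -0.002, 0.003]]
force: [0.1, 0.3, -1.0]
opening: 0.39
```

```bash
python3 - <<'E'
from h import *
import pickle
s=bot.read_state(); c=bot.capture('wrist'); pickle.dump((s,c),open('w2.pkl','wb'))
print(s['time_s'],s['position'],s['force'],s['opening'])
cv2.imwrite('pics/w2.png',c['img'])
P=cloud(c,s); P=(P-s['position'])@s['tcp_rot']  # tool coords
m=np.zeros((480,640),bool); m[180:330,240:400]=True
k=m&(P[...,0]>-.06)&(P[...,0]<.02)
h,_=np.histogram(P[k][:,0]*1000,bins=range(-60,21,4)); print(h)
kt=k&(abs(P[...,0]+.030)<.003)&(abs(P[...,2])<.017); q=P[kt]
print(q.min(0),q.max(0),q.mean(0),kt.sum())
w=kt&(c['img'].min(-1)>120); print(P[w].mean(0) if w.any() else None,w.sum())
E
```

```text
4.0333 [0.62367273 0.25967338 0.21635914] [ 0.10922759  0.33907253 -1.03238481] 0.389680899707611
[   0    0    0    0   49  227  244 2765  534  381  324  305  321  269
  238  165  153   27    0    0]
[-0.03239231  0.00387235 -0.01699434] [-0.02700007  0.02074447  0.01691613] [-3.00819271e-02  1.31599853e-02  2.01637035e-05] 2684
None 0
```

View pics/w2.png

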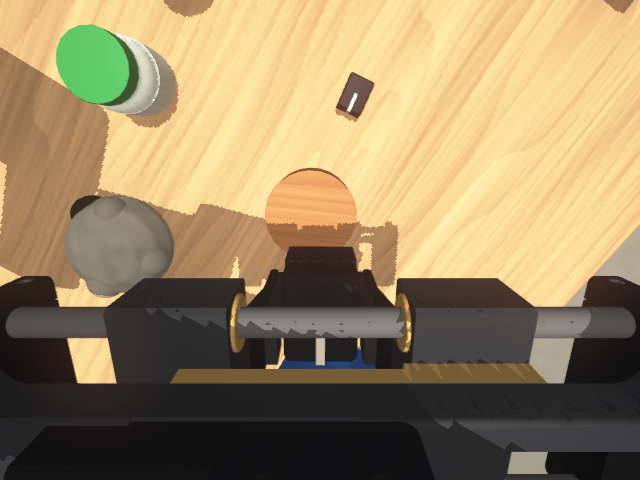

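The knob is held. Its far end sits at tool y ≈ +20.7 mm, so its axis is about 1.5 mm from the TCP towards the pointer. Next I'll move to a viewing position by the unit.

>>> send_rows --fingers '[0.3, 0.3, 0.3, 0.3, 0.3, 0.3, 0.3, 0.3, 0.3, 0.3]' --dp '[[-3, -20, 5], [-7, -50, 8], [-11, -84, 10], [-15, -118, 10], [-20, -152, 10], [-24, -186, 10], [-29, -220, 10], [-33, -254, 10], [-38, -288, 10], [-43, -320, 10]]' --turn '[[0, 0, 0.08], [0, 0, 0.17], [0, 0, 0.26], [0, 0, 0.35], [0, 0, 0.44], [0, 0, 0.53], [0, 0, 0.62], [0, 0, 0.71], [0, 0, 0.8], [0, 0, 0.89]]'

```text
time_s: 4.92
position: [0.5792, -0.0621, 0.2251]
tcp_rot: [[0.0, -0.995, 0.104], [0.002, 0.104, 0.995], [-1.0, -0.0, 0.002]]
force: [-0.6, -0.4, -0.7]
opening: 0.386
```

>>> send_rows --fingers '[0.3, 0.3, 0.3, 0.3, 0.3, 0.3, 0.3, 0.3, 0.3, 0.3]' --dp '[[-3, -25, -5], [-6, -48, -10], [-9, -68, -20], [-12, -82, -30], [-14, -88, -40], [-15, -88, -55], [-15, -88, -70], [-15, -88, -75], [-15, -88, -75], [-15, -88, -75]]' --turn '[[0, 0, 0.09], [0, 0, 0.18], [0, 0, 0.27], [0, 0, 0.36], [0, 0, 0.45], [0, 0, 0.54], [0, 0, 0.63], [0, 0, 0.7], [0, 0, 0.72], [0, 0, 0.72]]'

```text
time_s: 5.75
position: [0.5637, -0.1499, 0.1496]
tcp_rot: [[-0.003, -0.817, -0.576], [0.003, -0.576, 0.817], [-1.0, 0.001, 0.004]]
force: [-0.3, 0.1, 0.4]
opening: 0.393
```

```bash
python3 - <<'E'
from h import *
import pickle
s=bot.read_state(); c=bot.capture('wrist'); pickle.dump((s,c),open('w3.pkl','wb'))
print(s['time_s'],s['position'],s['joint_positions'].round(1),s['tcp_rot'].round(4),s['force'],s['moment'])
cv2.imwrite('pics/w3.png',c['img'])
E
```

```text
5.75 [ 0.56368359 -0.14987857  0.14957703] [-2.590e+01  3.240e+01  9.200e+01  1.000e-01  5.580e+01 -1.511e+02] [[-2.700e-03 -8.173e-01 -5.762e-01]
 [ 2.700e-03 -5.762e-01  8.173e-01]
 [-1.000e+00  7.000e-04  3.800e-03]] [-0.33236016  0.08867463  0.39781705] [ 0.0317475   0.04788842 -0.00991782]
```

View pics/w3.png

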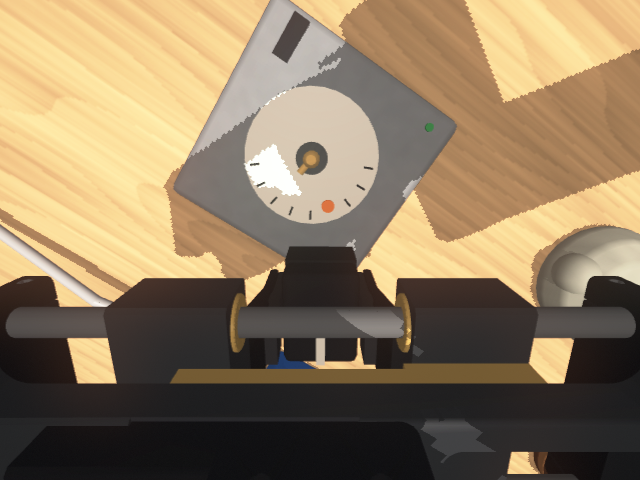

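The wrist view shows the dial at (312,155), the orange dot at (328,206) and the spindle, with its key pointing to about (303,171). I'll measure these.

```bash
python3 - <<'E'
from h import *
import pickle
s,c=pickle.load(open('w3.pkl','rb'))
im=c['img']; P=cloud(c,s)
W=np.clip(cv2.resize(im[80:230,240:390],None,fx=4,fy=4,interpolation=cv2.INTER_CUBIC).astype(float)*1.1,0,255).astype(np.uint8)
cv2.imwrite('pics/w3c.png',W)
hsv=cv2.cvtColor(im,cv2.COLOR_BGR2HSV)
m=np.zeros((480,640),bool); m[80:230,235:390]=True
print('top z',np.median(P[m][:,2]))
ang=lambda v:np.degrees(np.arctan2(v[1],v[0]))
# dial mask
b,g,r=[im[...,i].astype(int) for i in range(3)]
dial=(m&(r>150)&(r-b>10)).astype(np.uint8)|(m&(im.min(-1)>235)).astype(np.uint8)
n,l,st,_=cv2.connectedComponentsWithStats(dial); i=1+st[1:,4].argmax()
cn,_=cv2.findContours((l==i).astype(np.uint8),cv2.RETR_EXTERNAL,cv2.CHAIN_APPROX_NONE)
cn=max(cn,key=len)[:,0,:]; h=cv2.convexHull(cn)[:,0,:]
w=atz(c,h,.055,s)[:,:2]; cc,rr=cv2.minEnclosingCircle((w*1000).astype(np.float32)); 
A=np.c_[2*w,np.ones(len(w))]; x=np.linalg.lstsq(A,(w**2).sum(1),rcond=None)[0]; cen=x[:2]; R=np.sqrt(x[2]+cen@cen)
print('dial',cc,rr,'lsq',cen,R, 'resid',np.std(np.linalg.norm(w-cen,axis=1)-R))
o=m&(hsv[...,1]>150)&(r>180)&(hsv[...,0]<14); o[:190]=False
v,u=np.nonzero(o); d=atz(c,[[u.mean(),v.mean()]],.055,s)[0][:2]; print('dot',u.mean(),v.mean(),o.sum(),d,'r',np.linalg.norm(d-cen),'ang',ang(d-cen))
# unit top rect
ut=(abs(P[...,2]-.055)<.004)&(c['z_map']>0); ut[260:]=False
n,l,st,_=cv2.connectedComponentsWithStats(ut.astype(np.uint8)); i=1+st[1:,4].argmax()
q=(P[l==i][:,:2]*1000).astype(np.float32); print('unit',cv2.minAreaRect(q), st[i])
# spindle / key by depth
sp=m&(P[...,2]>.0755)&(P[...,2]<.083)&(np.linalg.norm(P[...,:2]-cen,axis=-1)<.03); print('tip',P[sp].mean(0),sp.sum(),P[sp][:,2].max())
for a,bb in((.060,.067),(.067,.071),(.071,.0755)):
    k=m&(P[...,2]>a)&(P[...,2]<bb)&(np.linalg.norm(P[...,:2]-cen,axis=-1)<.03); q=P[k]; rr=np.linalg.norm(q[:,:2]-cen,axis=1)
    kk=q[rr>.008]; print(a,k.sum(),rr.max() if len(rr) else 0,len(kk),ang(kk.mean(0)[:2]-cen) if len(kk) else None)
E
```

```text
top z 0.05563690306165356
dial (514.705078125, -204.32345581054688) 62.837284088134766 lsq [ 0.51554464 -0.19615428] 0.052421312429960995 resid 0.0037923528014437665
dot 327.34166666666664 205.78333333333333 120 [ 0.53888644 -0.16093332] r 0.04225346327559735 ang 56.46658722019685
unit ((516.2296142578125, -191.67013549804688), (158.4080810546875, 158.56405639648438), 2.4381940364837646) [  174     0   283   260 42767]
tip [ 0.51607728 -0.19164918  0.07804507] 184 0.08088036542614688
0.06 3 0.013076477567346137 3 37.28659959835145
0.067 67 0.014451787510305012 62 19.84097862913191
0.071 48 0.010348904780325123 20 88.31813315282399
```

View pics/w3c.png

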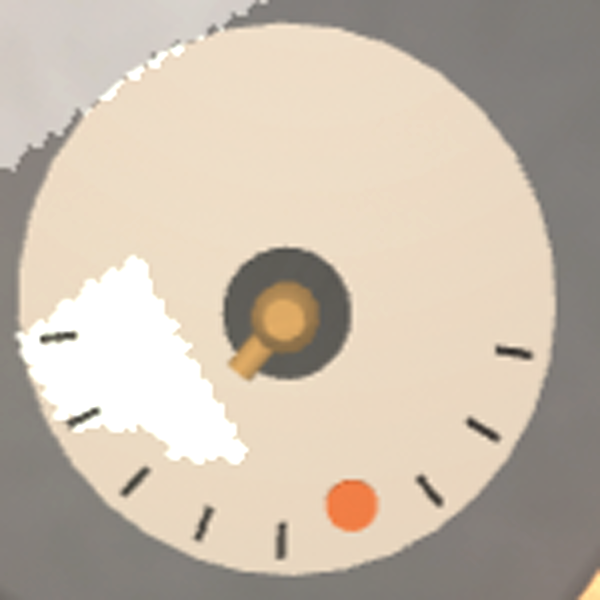

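```bash
python3 - <<'E'
from h import *
import pickle
s,c=pickle.load(open('w3.pkl','rb'))
P=cloud(c,s); cen=np.array([.5162,-.1917])
ang=lambda v:np.degrees(np.arctan2(v[1],v[0]))
r=np.linalg.norm(P[...,:2]-cen,axis=-1)
k=(r>.007)&(r<.0145)&(P[...,2]>.064)&(P[...,2]<.0725)&(c['z_map']>0)
for v,u in np.argwhere(k): 
    q=P[v,u]; 
q=P[k]; a=ang((q[:,:2]-cen).T); print(k.sum(),np.percentile(a,[0,10,50,90,100]),ang(q[:,:2].mean(0)-cen),np.median(q[:,2]))
u=[240+243/4,240+285/4]; 
print('end edge',ang(atz(c,[[240+243/4-.4,80+370/4-.4]],.067,s)[0][:2]-cen), atz(c,[[240+285/4-.4,80+317/4-.4]],.079,s), atz(c,[[240+286/4-.4,80+313/4-.4]],.055,s))
E
```

```text
61 [-20.85062633 -16.83962093  -5.54049312   6.07718208  12.83624044] -5.576762248306221 0.06858203715498648
end edge -4.333280245471402 [[ 0.51577876 -0.19183535  0.079     ]] [[ 0.51635345 -0.19193433  0.055     ]]
```

The unit is at (0.516, −0.192) with yaw 2.4°. The dot direction is about 54° in the world frame (measured 53.6°, radius 38.2 mm against the 38 mm given). The key lies at about −5.5°, which is −8° from the unit's +x, so it's within the range given. I'll start the knob at 20° yaw, over the spindle.

>>> send_rows --fingers '[0.3, 0.3, 0.3, 0.3, 0.3, 0.3, 0.3, 0.3]' --dp '[[-12, -10, 0], [-26, -22, 0], [-40, -34, -10], [-47, -40, -25], [-48.9, -42.4, -38], [-48.9, -42.4, -45], [-48.9, -42.4, -47], [-48.9, -42.4, -47]]' --turn '[[0, 0, -0.05], [0, 0, -0.1], [0, 0, -0.16], [0, 0, -0.22], [0, 0, -0.265], [0, 0, -0.265], [0, 0, -0.265], [0, 0, -0.265]]'

```text
time_s: 6.47
position: [0.5157, -0.1923, 0.1032]
tcp_rot: [[-0.001, -0.94, -0.342], [0.002, -0.342, 0.94], [-1.0, -0.0, 0.002]]
force: [-0.4, -0.4, -0.9]
opening: 0.386
```

```bash
cat > st.py <<'E'
from h import *
s=bot.read_state(); R=s['tcp_rot']
th=np.degrees(np.arctan2(R[1,2],R[0,2]))
for sg in(1,):
    p=s['position']*1000
    ax=p[:2]+(-1.5)*R[:2,1]
print('t',s['time_s'],'p',p.round(2),'jaw',th.round(2),'axis',ax.round(2),'f',s['force'].round(2),'m',s['moment'].round(3),'op',round(s['opening'],3),'j6',s['joint_positions'][5].round(1),'j1',s['joint_positions'][0].round(1),'x',R[:,0].round(4))
E
python3 st.py
```

```text
t 6.4667 p [ 515.69 -192.32  103.23] jaw 110.01 axis [ 517.1  -191.81] f [-0.38 -0.38 -0.87] m [ 0.066  0.019 -0.023] op 0.386 j6 -142.2 j1 -32.1 x [-6.0e-04  2.3e-03 -1.0e+00]
```

>>> send_rows --fingers '[0.3, 0.3, 0.3, 0.3, 0.3, 0.3, 0.3, 0.3]' --dp '[[-0.8, 0, -3], [-0.8, 0, -7], [-0.8, 0, -11], [-0.8, 0, -14], [-0.8, 0, -16], [-0.8, 0, -18], [-0.8, 0, -19], [-0.8, 0, -19]]' --turn '[[0, 0, 0], [0, 0, 0], [0, 0, 0], [0, 0, 0], [0, 0, 0], [0, 0, 0], [0, 0, 0], [0, 0, 0]]'

```text
time_s: 7.13
position: [0.5148, -0.1923, 0.084]
tcp_rot: [[-0.001, -0.94, -0.342], [0.003, -0.342, 0.94], [-1.0, 0.0, 0.003]]
force: [0.3, -0.8, 0.1]
opening: 0.389
```

```bash
python3 st.py
```

```text
t 7.1333 p [ 514.79 -192.26   83.97] jaw 110.0 axis [ 516.2  -191.75] f [ 0.25 -0.84  0.07] m [0.021 0.054 0.009] op 0.389 j6 -142.3 j1 -32.2 x [-0.001   0.0026 -1.    ]
```

No contact yet. The underside is at about 74 mm, so the tip is 5 mm inside the bore. I'll lower it in small steps onto the key.

>>> send_rows --fingers '[0.3, 0.3, 0.3, 0.3, 0.3, 0.3]' --dp '[[0, 0, -1.5], [0, 0, -3], [0, 0, -4], [0, 0, -5], [0, 0, -5.5], [0, 0, -5.5]]' --turn '[[0, 0, 0], [0, 0, 0], [0, 0, 0], [0, 0, 0], [0, 0, 0], [0, 0, 0]]'

```text
time_s: 7.63
position: [0.5148, -0.1923, 0.0785]
tcp_rot: [[-0.001, -0.94, -0.342], [0.003, -0.342, 0.94], [-1.0, 0.0, 0.003]]
force: [-0.4, 0.3, -0.6]
opening: 0.388
```

```bash
python3 st.py
```

```text
t 7.6333 p [ 514.79 -192.29   78.51] jaw 110.01 axis [ 516.2  -191.78] f [-0.44  0.25 -0.57] m [0.082 0.091 0.028] op 0.388 j6 -142.3 j1 -32.2 x [-0.001   0.0026 -1.    ]
```

>>> send_rows --fingers '[0.3, 0.3, 0.3, 0.3]' --dp '[[0, 0, -0.7], [0, 0, -1.3], [0, 0, -1.5], [0, 0, -1.5]]' --turn '[[0, 0, 0], [0, 0, 0], [0, 0, 0], [0, 0, 0]]'

```text
time_s: 7.97
position: [0.5148, -0.1923, 0.0772]
tcp_rot: [[-0.001, -0.94, -0.342], [0.002, -0.342, 0.94], [-1.0, -0.0, 0.003]]
force: [-0.8, -0.3, 3.9]
opening: 0.389
```

```bash
python3 st.py
```

```text
t 7.9667 p [ 514.84 -192.29   77.2 ] jaw 110.0 axis [ 516.25 -191.78] f [-0.81 -0.35  3.87] m [0.12  0.106 0.021] op 0.389 j6 -142.3 j1 -32.2 x [-8.0e-04  2.5e-03 -1.0e+00]
```

Contact on the key: 3.9 N with the underside at about 67 mm. I'll press another 1.8 mm and then sweep slowly clockwise.

>>> send_rows --fingers '[0.3, 0.3, 0.3, 0.3]' --dp '[[0, 0, -0.8], [0, 0, -1.5], [0, 0, -1.8], [0, 0, -1.8]]' --turn '[[0, 0, 0], [0, 0, 0], [0, 0, 0], [0, 0, 0]]'

```text
time_s: 8.3
position: [0.5149, -0.1923, 0.0755]
tcp_rot: [[-0.001, -0.94, -0.342], [0.002, -0.342, 0.94], [-1.0, -0.0, 0.003]]
force: [-0.6, 0.8, 4.3]
opening: 0.386
```

>>> send_rows --fingers '[0.3, 0.3, 0.3, 0.3, 0.3, 0.3, 0.3, 0.3, 0.3, 0.3]' --dp '[[0, 0, 0], [0, 0, 0], [0, 0, 0], [0.1, 0.1, 0], [0.1, 0.1, 0], [0.1, 0.1, 0], [0.1, 0.2, 0], [0.1, 0.2, 0], [0.1, 0.2, 0], [0.1, 0.2, 0]]' --turn '[[0, 0, -0.02], [0, 0, -0.04], [0, 0, -0.06], [0, 0, -0.08], [0, 0, -0.1], [0, 0, -0.12], [0, 0, -0.14], [0, 0, -0.16], [0, 0, -0.18], [0, 0, -0.2]]'

```text
time_s: 9.13
position: [0.5151, -0.1924, 0.0752]
tcp_rot: [[0.0, -0.989, -0.146], [0.002, -0.146, 0.989], [-1.0, -0.0, 0.002]]
force: [-0.0, -1.0, 0.0]
opening: 0.389
```

```bash
python3 st.py
```

```text
t 9.1333 p [ 515.12 -192.39   75.16] jaw 98.42 axis [ 516.6  -192.18] f [-0.   -0.99  0.  ] m [-0.064 -0.09   0.025] op 0.389 j6 -130.7 j1 -32.2 x [ 0.      0.0022 -1.    ]
```

The push faded to 0 with the underside at 65 mm, which is below the key top at 69 mm, so the keyway has dropped over the key at about 8° yaw. I'll push down gently without turning further.

>>> send_rows --fingers '[0.3, 0.3, 0.3, 0.3, 0.3]' --dp '[[-0.3, 0.3, -0.8], [-0.3, 0.3, -1.6], [-0.3, 0.3, -2.4], [-0.3, 0.3, -3], [-0.3, 0.3, -3]]' --turn '[[0, 0, 0], [0, 0, 0], [0, 0, 0], [0, 0, 0], [0, 0, 0]]'

```text
time_s: 9.55
position: [0.5148, -0.1921, 0.072]
tcp_rot: [[0.0, -0.989, -0.146], [0.002, -0.146, 0.989], [-1.0, -0.0, 0.002]]
force: [0.1, -1.3, -0.7]
opening: 0.388
```

```bash
python3 st.py
```

```text
t 9.55 p [ 514.83 -192.13   71.97] jaw 98.42 axis [ 516.32 -191.91] f [ 0.12 -1.34 -0.75] m [-0.129 -0.078  0.057] op 0.388 j6 -130.7 j1 -32.2 x [ 0.      0.0022 -1.    ]
```

It slides freely, so it is aligned. Next I'll push it home, expecting the roof to meet the tip at about TCP z = 67 mm.

>>> send_rows --fingers '[0.3, 0.3, 0.3, 0.3, 0.3, 0.3, 0.3]' --dp '[[0, 0, -1], [0, 0, -2], [0, 0, -3], [0, 0, -4], [0, 0, -5], [0, 0, -5.5], [0, 0, -5.5]]' --turn '[[0, 0, 0], [0, 0, 0], [0, 0, 0], [0, 0, 0], [0, 0, 0], [0, 0, 0], [0, 0, 0]]'

```text
time_s: 10.13
position: [0.5148, -0.1921, 0.0665]
tcp_rot: [[-0.0, -0.989, -0.146], [0.002, -0.146, 0.989], [-1.0, -0.0, 0.002]]
force: [-0.3, -0.1, 3.0]
opening: 0.387
```

```bash
python3 st.py
```

```text
t 10.1333 p [ 514.82 -192.13   66.54] jaw 98.42 axis [ 516.3  -191.91] f [-0.3  -0.1   2.95] m [-0.111  0.09   0.04 ] op 0.387 j6 -130.7 j1 -32.2 x [-1.0e-04  2.3e-03 -1.0e+00]
```

>>> send_rows --fingers '[0.3, 0.3, 0.3, 0.3]' --dp '[[0, 0, -0.6], [0, 0, -1.2], [0, 0, -1.5], [0, 0, -1.5]]' --turn '[[0, 0, 0], [0, 0, 0], [0, 0, 0], [0, 0, 0]]'

```text
time_s: 10.47
position: [0.5149, -0.1921, 0.0652]
tcp_rot: [[0.0, -0.989, -0.147], [0.002, -0.147, 0.989], [-1.0, -0.0, 0.002]]
force: [-1.5, -0.6, 3.7]
opening: 0.385
```

```bash
python3 st.py
```

```text
t 10.4667 p [ 514.86 -192.12   65.19] jaw 98.42 axis [ 516.34 -191.9 ] f [-1.49 -0.62  3.71] m [-0.03   0.103 -0.021] op 0.385 j6 -130.7 j1 -32.2 x [ 1.0e-04  2.2e-03 -1.0e+00]
```

It is home: 3.7 N at 1.3 mm into the spring. I'll ease back up and turn anticlockwise by 20°. Joint 6 can't reach 54° with this grasp (it would need about −176°), so I'll then regrip with the tool turned by half a turn.

>>> send_rows --fingers '[0.3, 0.3, 0.3, 0.3, 0.3, 0.3, 0.3, 0.3, 0.3, 0.3]' --dp '[[0, 0, 1], [0, 0, 1.7], [0, -0.1, 1.7], [0, -0.2, 1.7], [0.1, -0.2, 1.7], [0.1, -0.3, 1.7], [0.1, -0.4, 1.7], [0.2, -0.4, 1.7], [0.2, -0.5, 1.7], [0.2, -0.5, 1.7]]' --turn '[[0, 0, 0], [0, 0, 0.01], [0, 0, 0.06], [0, 0, 0.11], [0, 0, 0.16], [0, 0, 0.21], [0, 0, 0.26], [0, 0, 0.31], [0, 0, 0.35], [0, 0, 0.35]]'

```text
time_s: 11.3
position: [0.5152, -0.1927, 0.0666]
tcp_rot: [[-0.001, -0.879, -0.478], [0.002, -0.478, 0.879], [-1.0, -0.001, 0.002]]
force: [0.8, -1.4, -0.9]
opening: 0.386
```

```bash
python3 st.py
```

```text
t 11.3 p [ 515.19 -192.69   66.64] jaw 118.53 axis [ 516.51 -191.97] f [ 0.79 -1.43 -0.9 ] m [-0.093 -0.063 -0.012] op 0.386 j6 -150.8 j1 -32.2 x [-5.0e-04  2.1e-03 -1.0e+00]
```

>>> send_rows --fingers '[0.5, 0.6, 0.7, 0.75, 0.75, 0.75, 0.75, 0.75, 0.75, 0.75]' --dp '[[0, 0, 0], [0, 0, 0], [0, 0, 0], [0, 0, 0], [0, 0, 4], [0, 0, 15], [0, 0, 35], [0, 0, 60], [0, 0, 80], [0, 0, 90]]' --turn '[[0, 0, 0], [0, 0, 0], [0, 0, 0], [0, 0, 0], [0, 0, 0], [0, 0, 0], [0, 0, 0], [0, 0, -0.1], [0, 0, -0.2], [0, 0, -0.3]]'

```text
time_s: 12.13
position: [0.5165, -0.1934, 0.1602]
tcp_rot: [[0.005, -0.981, -0.192], [-0.001, -0.192, 0.981], [-1.0, -0.004, -0.002]]
force: [0.1, 0.1, -0.1]
opening: 0.752
```

>>> send_rows --fingers '[0.75, 0.75, 0.75, 0.75, 0.75, 0.75, 0.75, 0.75, 0.75, 0.75]' --dp '[[0, 0, 0], [0, 0, 0], [0, 0, 0], [0, 0, 0], [0, 0, 0], [0, 0, 0], [0, 0, 0], [0, 0, 0], [0, 0, 0], [0, 0, 0]]' --turn '[[0, 0, -0.12], [0, 0, -0.24], [0, 0, -0.36], [0, 0, -0.48], [0, 0, -0.6], [0, 0, -0.72], [0, 0, -0.84], [0, 0, -0.96], [0, 0, -1.08], [0, 0, -1.2]]'

```text
time_s: 12.97
position: [0.5166, -0.1934, 0.1613]
tcp_rot: [[0.002, -0.529, 0.848], [-0.005, 0.848, 0.529], [-1.0, -0.005, -0.001]]
force: [0.5, 0.3, 0.4]
opening: 0.751
```

>>> send_rows --fingers '[0.75, 0.75, 0.75, 0.75, 0.75, 0.75, 0.75, 0.75, 0.75, 0.75]' --dp '[[0, 0, 0], [0, 0, 0], [0, 0, 0], [0, 0, 0], [0, 0, 0], [0, 0, 0], [0, 0, 0], [0, 0, 0], [0, 0, 0], [0, 0, 0]]' --turn '[[0, 0, -0.12], [0, 0, -0.24], [0, 0, -0.36], [0, 0, -0.48], [0, 0, -0.6], [0, 0, -0.72], [0, 0, -0.84], [0, 0, -0.96], [0, 0, -1.08], [0, 0, -1.2]]'

```text
time_s: 13.8
position: [0.5167, -0.1934, 0.1624]
tcp_rot: [[-0.003, 0.604, 0.797], [-0.004, 0.797, -0.604], [-1.0, -0.005, -0.0]]
force: [-0.9, 0.1, -0.4]
opening: 0.756
```

```bash
python3 st.py
```

```text
t 13.8 p [ 516.69 -193.41  162.42] jaw -37.14 axis [ 515.78 -194.61] f [-0.93  0.15 -0.45] m [-0.157  0.1   -0.   ] op 0.756 j6 5.4 j1 -32.0 x [-0.0032 -0.0041 -1.    ]
```

```bash
cat > look.py <<'E'
from h import *
import sys
n=sys.argv[1]
s=bot.read_state(); c=bot.capture('wrist'); P=cloud(c,s); im=c['img']
cv2.imwrite(f'pics/{n}.png',im)
cen=np.array([.5162,-.1918]); r=np.linalg.norm(P[...,:2]-cen,axis=-1)
k=(r<.03)&(P[...,2]>.09)&(P[...,2]<.102)&(c['z_map']>0)
q=P[k]; v,u=np.nonzero(k)
print('top',k.sum(),np.median(q[:,2]),cv2.minAreaRect((q[:,:2]*1000).astype(np.float32)),'px',u.min(),u.max(),v.min(),v.max())
w=k&(im.min(-1)>110); q=P[w][:,:2]
if len(q)>5:
    d=q-q.mean(0); e=np.linalg.svd(d)[2][0]; mm=q.mean(0)-cen; e=e*np.sign(e@mm)
    print('ptr',len(q),q.mean(0),'line',np.degrees(np.arctan2(e[1],e[0])),'from cen',np.degrees(np.arctan2(mm[1],mm[0])))
E
python3 look.py w4; python3 st.py
```

```text
top 2786 0.0969165757707725 ((517.4111328125, -192.4197998046875), (44.61680603027344, 34.11428451538086), 28.2823543548584) px 288 352 211 280
ptr 202 [ 0.52737148 -0.18734765] line 37.40263263470378 from cen 21.729546852671028
t 13.85 p [ 516.82 -193.46  162.43] jaw -37.36 axis [ 515.91 -194.65] f [ 0.32 -0.47 -0.71] m [-0.19   0.096  0.04 ] op 0.749 j6 5.6 j1 -32.0 x [-0.0029 -0.0041 -1.    ]
```

View pics/w4.png

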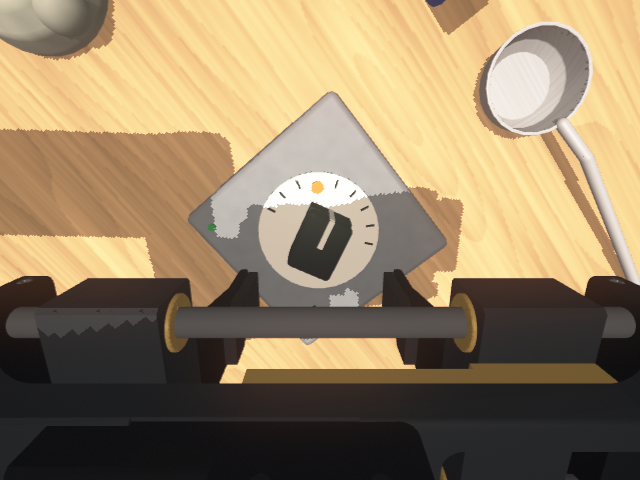

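The knob sits on the spindle with its top at 97 mm, which means it is fully home. Its yaw is 28.3°, and the dot is at (318,187). I'll line up the jaws at −61.7° and regrip.

>>> send_rows --fingers '[0.75, 0.75, 0.75, 0.75, 0.75, 0.75, 0.75, 0.75, 0.75, 0.75]' --dp '[[-0.4, 1.5, 0], [-0.4, 1.5, 0], [-0.4, 1.5, -10], [-0.4, 1.5, -25], [-0.4, 1.5, -35], [-0.4, 1.5, -45], [-0.4, 1.5, -50], [-0.4, 1.5, -52], [-0.4, 1.5, -52], [-0.4, 1.5, -52]]' --turn '[[0, 0, -0.1], [0, 0, -0.2], [0, 0, -0.3], [0, 0, -0.4], [0, 0, -0.425], [0, 0, -0.425], [0, 0, -0.425], [0, 0, -0.425], [0, 0, -0.425], [0, 0, -0.425]]'

```text
time_s: 14.68
position: [0.5167, -0.1921, 0.1108]
tcp_rot: [[-0.004, 0.88, 0.475], [-0.003, 0.475, -0.88], [-1.0, -0.005, 0.001]]
force: [0.3, 0.2, -0.0]
opening: 0.756
```

```bash
python3 st.py
```

```text
t 14.6833 p [ 516.68 -192.13  110.8 ] jaw -61.67 axis [ 515.36 -192.84] f [ 0.26  0.16 -0.02] m [-0.055  0.122  0.021] op 0.756 j6 30.0 j1 -31.9 x [-0.0038 -0.0029 -1.    ]
```

>>> send_rows --fingers '[0.75, 0.75, 0.75, 0.75, 0.75, 0.75, 0.75, 0.75]' --dp '[[-0.2, 0.1, -6], [-0.2, 0.1, -15], [-0.2, 0.1, -25], [-0.2, 0.1, -33], [-0.2, 0.1, -39], [-0.2, 0.1, -42.5], [-0.2, 0.1, -44], [-0.2, 0.1, -44]]' --turn '[[0.003, -0.004, 0], [0.003, -0.004, 0], [0.003, -0.004, 0], [0.003, -0.004, 0], [0.003, -0.004, 0], [0.003, -0.004, 0], [0.003, -0.004, 0], [0.003, -0.004, 0]]'

```text
time_s: 15.35
position: [0.5163, -0.1919, 0.0662]
tcp_rot: [[-0.001, 0.88, 0.475], [0.001, 0.475, -0.88], [-1.0, -0.0, -0.001]]
force: [0.1, 0.8, -0.2]
opening: 0.749
```

>>> send_rows --fingers '[0.55, 0.47, 0.44, 0.42, 0.4, 0.38, 0.3, 0.3, 0.3, 0.3]' --dp '[[0, 0, 0], [0, 0, 0], [0, 0, 0], [0, 0, 0], [0, 0, 0], [0, 0, 0], [0, 0, 0], [0, 0, 0], [0, 0, 0], [0, 0, 0]]' --turn '[[0, 0, 0], [0, 0, 0], [0, 0, 0], [0, 0, 0], [0, 0, 0], [0, 0, 0], [0, 0, 0], [0, 0, 0], [0, 0, 0], [0, 0, 0]]'

```text
time_s: 16.18
position: [0.5164, -0.192, 0.0663]
tcp_rot: [[-0.0, 0.88, 0.475], [0.0, 0.475, -0.88], [-1.0, -0.0, -0.001]]
force: [-0.2, -0.0, 1.8]
opening: 0.386
```

```bash
python3 st.py
```

```text
t 16.1833 p [ 516.4  -192.     66.33] jaw -61.67 axis [ 515.08 -192.71] f [-0.16 -0.03  1.82] m [-0.106  0.097 -0.042] op 0.386 j6 29.6 j1 -32.0 x [-3.e-04  4.e-04 -1.e+00]
```

Regripped with no side load. I'll turn it anticlockwise by 25.7° to 54°.

>>> send_rows --fingers '[0.3, 0.3, 0.3, 0.3, 0.3, 0.3, 0.3, 0.3, 0.3, 0.3]' --dp '[[0, 0, 0], [0, 0, 0], [0, 0, 0], [0, 0, 0], [0, 0, 0], [0, 0, 0], [0, 0, 0], [0, 0, 0], [0, 0, 0], [0, 0, 0]]' --turn '[[0, 0, 0.05], [0, 0, 0.1], [0, 0, 0.15], [0, 0, 0.2], [0, 0, 0.25], [0, 0, 0.3], [0, 0, 0.35], [0, 0, 0.4], [0, 0, 0.448], [0, 0, 0.448]]'

```text
time_s: 17.02
position: [0.5168, -0.192, 0.0664]
tcp_rot: [[0.0, 0.587, 0.809], [0.0, 0.809, -0.587], [-1.0, 0.0, 0.0]]
force: [0.3, 0.5, -0.4]
opening: 0.39
```

```bash
python3 st.py
```

```text
t 17.0167 p [ 516.79 -192.02   66.39] jaw -35.96 axis [ 515.91 -193.24] f [ 0.26  0.49 -0.39] m [-0.125 -0.002 -0.046] op 0.39 j6 3.9 j1 -32.0 x [ 4.e-04  1.e-04 -1.e+00]
```

>>> send_rows --fingers '[0.5, 0.6, 0.7, 0.75, 0.75, 0.75, 0.75, 0.75, 0.75, 0.75]' --dp '[[0, 0, 0], [0, 0, 0], [0, 0, 0], [0, 0, 0], [0, 0, 4], [0, 0, 15], [0, 0, 35], [0, 0, 60], [-10, -14, 80], [-24, -33, 90]]' --turn '[[0, 0, 0], [0, 0, 0], [0, 0, 0], [0, 0, 0], [0, 0, 0], [0, 0, 0], [0, 0, 0], [0, 0, 0], [0, 0, 0], [0, 0, 0]]'

```text
time_s: 17.85
position: [0.4946, -0.2251, 0.1599]
tcp_rot: [[0.005, 0.585, 0.811], [-0.003, 0.811, -0.585], [-1.0, 0.001, 0.006]]
force: [0.0, -1.3, -0.2]
opening: 0.75
```

>>> send_rows --fingers '[0.75, 0.75, 0.75, 0.75]' --dp '[[-8, -11, 0], [-12, -17, 0], [-12, -17, 0], [-12, -17, 0]]' --turn '[[0, 0, 0], [0, 0, 0], [0, 0, 0], [0, 0, 0]]'

```text
time_s: 18.18
position: [0.4824, -0.2419, 0.16]
tcp_rot: [[0.005, 0.586, 0.81], [-0.002, 0.81, -0.586], [-1.0, 0.001, 0.005]]
force: [0.5, 0.2, -0.1]
opening: 0.753
```

```bash
python3 st.py; cat >> look.py <<'E'
v0,u0=v.mean(),u.mean(); x0=int(u0)-75; y0=max(0,int(v0)-75)
cv2.imwrite(f'pics/{n}c.png',cv2.resize(im[y0:y0+150,x0:x0+150],None,fx=4,fy=4,interpolation=cv2.INTER_CUBIC)); print('crop',x0,y0)
hsv=cv2.cvtColor(im,cv2.COLOR_BGR2HSV)
o=(hsv[...,1]>110)&(hsv[...,2]>180)&(hsv[...,0]<25)&(abs(r-.038)<.012)&(abs(P[...,2]-.055)<.004)
nn,l,st,ce=cv2.connectedComponentsWithStats(o.astype(np.uint8)); i=1+st[1:,4].argmax()
d=atz(c,[ce[i]],.055,s)[0][:2]; print('dot',ce[i],st[i,4],d)
ut=(abs(P[...,2]-.055)<.004)&(c['z_map']>0)&(r<.125)
nn,l,st,_=cv2.connectedComponentsWithStats(ut.astype(np.uint8)); i=1+st[1:,4].argmax()
print('unit',cv2.minAreaRect((P[l==i][:,:2]*1000).astype(np.float32)))
kc=np.array(cv2.minAreaRect((P[k][:,:2]*1000).astype(np.float32))[0])/1000
print('dot ang from knob centre',np.degrees(np.arctan2(*(d-kc)[::-1])),np.linalg.norm(d-kc))
E
python3 look.py w5
```

```text
t 18.1833 p [ 482.41 -241.89  160.  ] jaw -35.86 axis [ 481.53 -243.11] f [ 0.5   0.21 -0.13] m [-0.13   0.09   0.009] op 0.753 j6 -2.7 j1 -38.5 x [ 0.0051 -0.0022 -1.    ]
top 3421 0.09694136508045559 ((517.4877319335938, -192.35105895996094), (44.464378356933594, 34.01933288574219), 53.948055267333984) px 292 344 128 196
ptr 383 [ 0.52250076 -0.18578055] line 55.55952399964297 from cen 43.692000839196396
crop 242 87
dot [316.29710145 108.15942029] 138 [ 0.53872398 -0.16091132]
unit ((516.5985107421875, -191.8697052001953), (158.48223876953125, 158.5382537841797), 2.381584405899048)
dot ang from knob centre 55.96259191247453 0.0379398974681279
```

View pics/w5c.png

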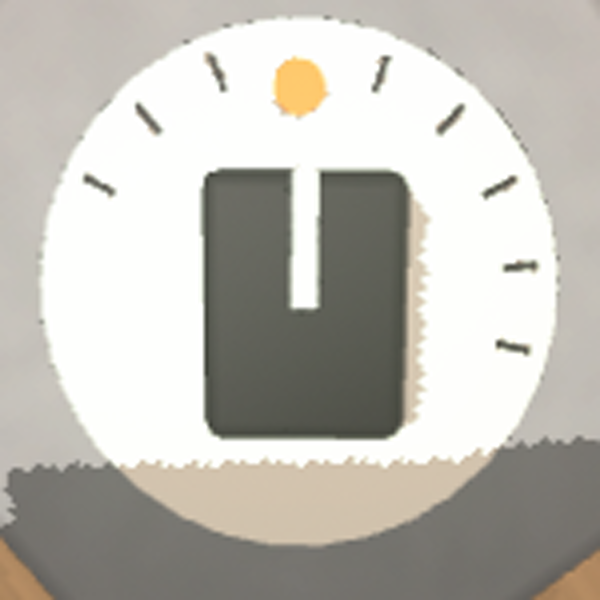

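The pointer lines up with the dot. The knob's yaw is 53.9°, the unit's yaw plus 51.6° gives 54.0°, and its top is at 97 mm. I'll check the bystanders once and then hand in.

```bash
python3 - <<'E'
from h import *
c=bot.capture('scene'); cv2.imwrite('pics/scene9.png',c['img'])
a=np.load('scene0.npz'); d=(abs(c['z_map']-a['z_map'])>.01)&(c['z_map']>0)&(a['z_map']>0)
n,l,st,_=cv2.connectedComponentsWithStats(d.astype(np.uint8)); print(st[1:][st[1:,4]>25])
E
```

```text
[[   85     0    11     9    33]
 [   96     0    12    16    51]
 [  104     0    10     7    31]
 [  120     0    24    28   195]
 [  182     0    14     5    31]
 [  184     0   118   171 10471]
 [  325     0     9    15    35]
 [  334     0   153    90  7812]
 [  492     3    10    17    39]
 [  108     6    13    14    53]
 [  306     6    10    11    36]
 [  314    10    14    19    66]
 [  514    10     8    12    27]
 [  295    12    11    13    43]
 [   89    17    21    18    71]
 [  111    19    25    16   107]
 [  504    18    14    11    42]
 [  328    23    10     8    28]
 [  487    23    13    10    38]
 [  519    25    16    13    42]
 [   97    27    33    23   173]
 [  548    27    10    15    40]
 [  489    34    12    22    65]
 [  537    34    17    19    59]
 [   80    37    20    16    65]
 [  584    36    11     9    28]
 [  606    37    15    11    34]
 [  501    44     6    13    29]
 [  105    47    16    15    83]
 [  521    46    15    12    42]
 [  594    48    46    71  1642]
 [  566    53    22    26    94]
 [  587    52     9    10    27]
 [  533    58    22    10    56]
 [  561    64    15    10    44]
 [  244   185    24    26   372]
 [  423   274    24    21   424]]
```

View pics/scene9.png

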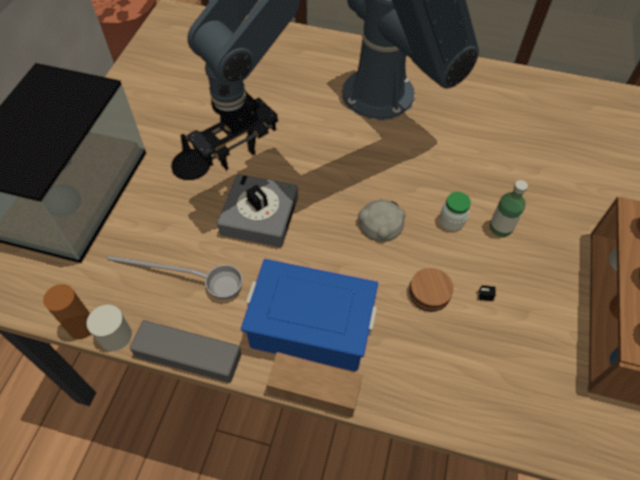

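In the scene view only the arm and the knob have changed; the coasters, tub, rock, ladle, funnel, jar and bottle are all in place.

```bash
python3 -c "
from rig import bot
print(bot.hand_in())"
```

```text
the job is handed in; nothing more can be done
None
```

The knob is fully home on the spindle with its white pointer facing the orange dot, and I handed the job in at about 18 s of the 64 s allowed.

**How it went**
- I picked up the full-size knob from the coasters, pressed it onto the key at about 4 N and turned it slowly clockwise. It dropped over the key at about 8° world yaw and the push faded to zero.
- I pushed it home with at most about 4 N and did not turn it any further towards the stop.
- The last joint could not reach the dot in that grasp. I turned the knob 20° anticlockwise, let go, regripped with the tool half a turn round, and turned the remaining 25.7°.
- I then let go and backed off.

**Last checks**
- **Height:** the knob's top is at 97 mm, so its underside is 2 mm above the unit's top face, as it should be when fully home.
- **Pointer:** the knob's yaw is 53.9°, against 54.0° for the dot worked out from the unit's yaw.
- **Surroundings:** only the knob and the arm had moved in the scene view, and nothing was touching the robot.

**Readings that disagreed**
- **Dot direction:** taken from the camera's knob centre, which reads about 1 mm off, the dot came out at 56°. The pointer line fitted to 55.6°. Both are within calibration error.
- **Key angle:** the keyway caught about 10° earlier than my image estimate of the key (−5.5°, ±4° of play) suggested. The free slide to the home position showed it had engaged properly.

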